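Pin the spring-return beam shutter open

ROBOT

A 7-joint arm with a two-finger parallel gripper is mounted at the origin on a cart in front of the work surface, level with it; the furniture and walls round the work are solid. World frame = base frame: x ahead of the robot, y to its left, z up, the work surface at z = 0. Lengths are in m, angles in rad, forces in N, time in s.
With the tool pointing down it reaches from about 0.425 to 0.95 m from the base axis. Payload 4.7 kg.
Tool frame: the origin (TCP) lies midway between the tips of the shut fingers; the grasp point (between the pads) lies 19 mm behind it; z points along the fingers, y is the line along which they close (so a half turn about z gives the same grasp; the last joint's range is limited). The gripper opens to 85 mm and grips with 20 to 120 N. Pads are 22 mm wide; open, the fingers measure 114 mm over their backs; the gripper's body (76 mm by 85 mm) begins 54 mm behind the grasp point. The pads swing forward as they close: fully open they stand 13 mm farther back than shut.
Start: joints at [1.201, 0.469, -0.049, 1.532, 0.024, 1.141, -0.082], TCP at [0.226, -0.636, 0.231] pointing down, gripper open.
Joint ranges: [-2.59, 2.59], [-0.33, 1.99], [-1.39, 1.29], [0.1, 2.45], [-1.04, 4.18], [0.21, 1.99], [-2.66, 2.66]. Speed limits (rad/s): [2.57, 2.57, 3.14, 3.14, 3.14, 3.14, 3.14].

INTERFACE

Orientations are given as a 3x3 rotation matrix whose columns are the frame's x, y, z axes.
In Python, from rig import arm, telemetry, viewer, finish_job, spotter gives the robot as it stands. Calls block until the motion is done:
- arm.movep(position, orientation): joint-space move of the TCP to a pose.
- arm.move_l(position, attitude=None, feed=0.15, until_force=None): straight line of the TCP; attitude=None keeps the orientation; feed is the mean speed in m/s. With until_force (N) it stops when the force on the tool has changed by that much, and returns True; else False.
- arm.move_joints(angles): joint-space move.
- arm.command_gripper(opening, newtons=None): finger opening in m; newtons is the grip in N (None keeps the last); returns when the fingers have stopped.
- arm.sleep(seconds).
- arm.inverse_kinematics(position, orientation): joint angles nearest the present ones, or None.
- telemetry.sense(): the state.
- viewer.camera(name): name is "scene" or "top" or "wrist"; returns (picture, depth): 480x640x3 uint8, red, green, blue; 480x640 float32, m along the optical axis (not along the pixel's ray), 0 where there is no reading.
- viewer.camera_params(name): a dict with "K" (3x3 intrinsics, pixels), "position" and "rotation" of the camera in the world; the wrist camera has in their place "tool_from_camera" (4x4, takes a point from camera to tool coordinates, whose origin is the TCP and whose axes are the flange's). Camera axes: x right, y down, z forward; pixel columns grow to the right and rows downward; lengths in m; the calibration is good to about 2 mm. A picture is of the moment at which its call begins: read the wrist's pose just before it. camera_params takes no time and is no camera call.
A pose or a line that the arm cannot do raises arm.Unreachable and nothing moves.
- finish_job(): hands the job in; it is judged then, once.
Trained networks look in the newest picture that a camera, given by its name, has taken for a name from the list of things; names that differ only in an ending like _2 or _b are one class to them, and where a whole thing is asked for, a point or a joint stands for the part that bears it (a point fixed in the world has none). Each returns a list of dicts, best first, with "score" (0 to 1); they miss things now and then, are a little off and sometimes report something else, mostly with a low value. They report only what shows in the picture. A call takes as long as a camera call.
- spotter.spot_in(camera, name): "position" ([x, y, z] in m, in world coordinates, good to about 4 mm: the middle of the surface that is visible of it).
- spotter.regions_of(camera, name): "region" (480x640 bool, what is visible of it).
- spotter.tip_of(camera, name): "position" ([x, y, z] in m, in world coordinates, good to about 4 mm: a listed point, or the origin of a listed thing).
The state is a dict: "time_s": time; "joint_pos": joint angles; "qd": joint speeds; "joint_efforts": joint torques, N m; "position": TCP position; "tcp_rot": TCP orientation; "wrist_force": force on the tool from outside, world axes, zero at the start; "ft_torque": the same for the moment, N m; "finger_gap": finger opening in m; "gripper_force": force on a finger pad.
Only numpy, scipy, OpenCV 4.12 (cv2) and the standard library are available. Lean on these libraries where they do the work, as an engineer would, in place of code of your own. Each camera call takes 0.05 s, during which the arm holds its last target. There are 200 camera calls.

TASK

Lock the spring-return beam shutter open for an alignment: take the T-handled locking pin from the lid of the optics case, stand it nose down in the bush of the shutter arm, and with the pin swing the arm anticlockwise (seen from above) against its spring. Feel for the single locking hole in the ring hidden under the arm, push the pin fully home in it so that it alone holds the arm open, and let go. Leave the lens and the mirror on their posts where they stand.

Things in the scene. Friction and masses are not known exactly. Their poses are not given: they have to be found in the camera images.
- locking_pin: T-handled steel pin, 108 mm long, 0.13-0.21 kg: round shank 12 mm thick, 90 mm long, last 6 mm tapering to a 6 mm flat nose; dark crossbar 90 mm long, 18 mm high along the pin, 14 mm thick. Origin: centre of the crossbar; x runs along the shank to the nose, y along the crossbar. It starts lying on the case lid, crossbar to the robot, some 70 mm of shank free over the far edge.
- pin_nose (a point): Centre of the pin's nose face, 99 mm from the crossbar's centre. While the pin lies on the case its axis is 51 mm above the table.
- optics_case: Cream flat optics case, 118 x 151 x 44 mm, fixed, lid shut. Origin: centre of its underside; x points away from the robot at yaw 0. The lid's far edge is 53 mm from the centre along x (a hinge reaches 59 mm).
- shutter_base: Aluminium base plate of the shutter, 190 x 190 x 12 mm, fixed to the table. Origin: centre of its underside, on the upright pivot axis; x points away from the robot at yaw 0, to the beam line where lens and mirror stand. On it lies a dark steel ring, 180 mm across, top face 38 mm above the table; the arm turns just over the ring.
- bush_mouth (a point): Centre of the top of the bush on the shutter arm, 83 mm above the table, 65 mm from the pivot axis, on the robot's side; turns with the arm. A greased steel sleeve 36 mm in outer diameter, upright bore 14 mm, mouth flared to about 25 mm. A pin let down it stops on the ring, nose 45 mm below the mouth; over the ring's hole it goes 26 mm deeper, leaving 19 mm of shank in sight.
- pivot (a point): Point on the upright pivot axis at the height of the ring's top face, 38 mm above the table. The ring has one locking hole, 15 mm wide, 26 mm deep, on the bush's circle of 65 mm radius. Where on the circle is set anew each time: the bush stands over it at an arm angle somewhere from 0.60 to 0.90. The arm covers it always; only the pin's nose can find it, by feel.
- shutter_arm (a joint): Arm angle, rad: 0 at rest on its stop, flag in the beam; grows anticlockwise seen from above, to a stop at 1.2. A spring drives it back to 0, with about 2 N at the bush at rest, 4 N when open. Flat sector plate, 89 mm radius, top 48 mm above the table, with the bush; hub 26 mm thick, 83 mm high; on the far side a 130 mm arm with an upright black flag, top 126 mm above the table.
- lens_post_b: Bystander: small lens on a black post with a loose flat base, 75 x 53 x 120 mm, on the beam line right of the shutter. Origin: centre of its underside.
- mirror_post: Bystander: black mirror mount on a post with a loose flat base, 98 x 61 x 129 mm, on the beam line left of the shutter. Origin: centre of its underside.

How it is judged:
By the outcome, as a careful person would: the job done as asked, in the order asked, and still so for the second after the job is handed in, with the robot touching nothing.
It also fails if it takes over 72 s, if anything falls off the work surface, if the arm or the gripper's body presses on something with over 40 N, if the wrist force passes 120 N, or if a joint passes its speed limit or range.

## Working session

There is one attempt and no reset: what is moved stays moved. The work goes in short steps, each a Python script; the robot and the scene stay as the last script left them, time stands still between calls to the robot, and variables do not carry over. Pictures are saved under pics/ and viewed, at most 10 in all, crops included, and the job is handed in when it is done.

```bash
mkdir -p pics; ls
python3 - <<'E'
from rig import arm, telemetry, viewer, finish_job, spotter
import cv2,numpy as np
np.set_printoptions(precision=4,suppress=True)
ims=[]
for c in ("scene","top"):
    p,d=viewer.camera(c); cv2.imwrite(f"pics/{c}0.png",p[:,:,::-1])
    P=viewer.camera_params(c); print(c,P["K"].ravel(),P["position"],P["rotation"].ravel())
    for n in ("locking_pin","pin_nose","optics_case","shutter_base","bush_mouth","pivot","lens_post_b","mirror_post"):
        try: print(n,[(np.round(r["position"],4),round(r["score"],2)) for r in spotter.tip_of(c,n)[:2]])
        except Exception as e: print(n,e)
s=telemetry.sense(); print(s["time_s"],s["wrist_force"],s["finger_gap"],s["tcp_rot"])
E
```

```text
pics
rig.py
scene [545.4758   0.     317.1127   0.     545.4758 231.4462   0.       0.
   1.    ] [0.109  0.6394 0.9337] [-0.7888 -0.4753  0.3896 -0.6144  0.5924 -0.5211  0.0169 -0.6504 -0.7594]
locking_pin [(array([ 0.4416, -0.2397,  0.0536]), 0.9)]
pin_nose []
optics_case [(array([ 0.4201, -0.2292,  0.0044]), 0.78)]
shutter_base [(array([ 0.5564,  0.1424, -0.0017]), 0.62)]
bush_mouth []
pivot [(array([0.5522, 0.1441, 0.036 ]), 0.72), (array([ 0.555 ,  0.1421, -0.0017]), 0.65)]
lens_post_b [(array([ 0.6741, -0.0018,  0.0013]), 0.89)]
mirror_post [(array([ 0.6227,  0.3329, -0.0031]), 0.86)]
top [524.7756   0.     314.395    0.     524.7756 237.4766   0.       0.
   1.    ] [0.3486 0.0485 1.4108] [-0.0022 -0.9887  0.1497 -1.      0.0013 -0.0063  0.006  -0.1497 -0.9887]
locking_pin [(array([ 0.4428, -0.2395,  0.0496]), 0.62)]
pin_nose [(array([ 0.5397, -0.2677,  0.0463]), 0.88)]
optics_case [(array([ 0.4243, -0.2297, -0.0017]), 0.64)]
shutter_base [(array([0.5522, 0.1388, 0.0002]), 0.87)]
bush_mouth []
pivot [(array([0.5563, 0.1424, 0.0418]), 0.58)]
lens_post_b [(array([ 0.6773, -0.001 , -0.0001]), 0.55)]
mirror_post [(array([ 0.6197,  0.3324, -0.0027]), 0.77)]
0.9 [ 0.6887 -0.0878 -0.3105] 0.08545971677385712 [[ 0.9425  0.3343  0.0001]
 [ 0.3343 -0.9425 -0.0001]
 [ 0.0001  0.0001 -1.    ]]
```

View pics/scene0.png

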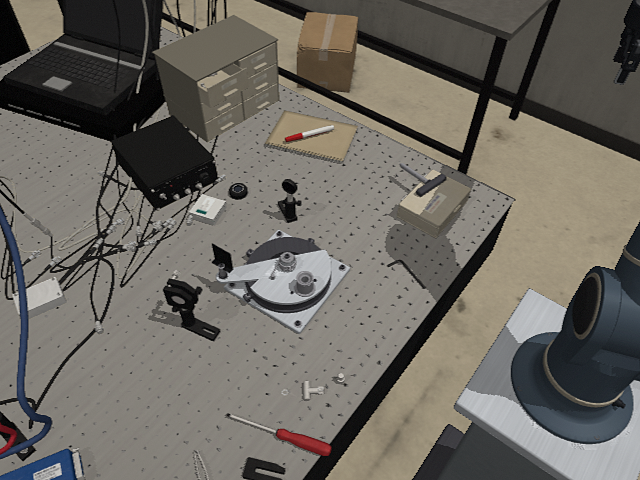

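View pics/top0.png

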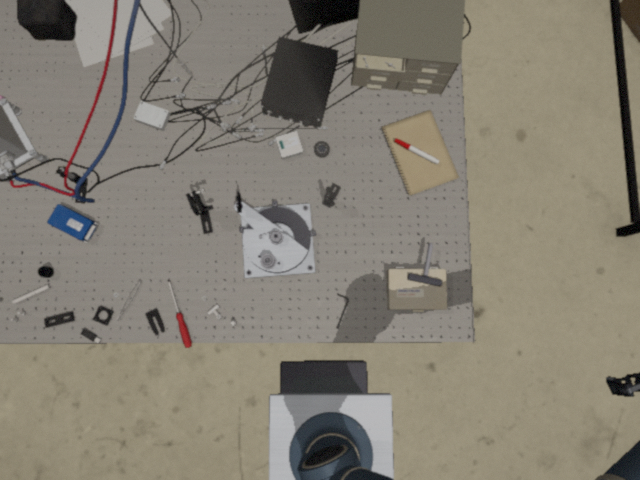

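The scene view shows the pin on the case at about (430,180), with the shutter bush at (305,280) and the hub at (287,262). In the top view the bush is at about (267,260) and the hub at (276,237). Next I'll take close wrist views of both.

```bash
cat > h.py <<'E'
from rig import arm, telemetry, viewer, finish_job, spotter
import cv2,numpy as np
np.set_printoptions(precision=4,suppress=True)
def down(yaw): # tool x at yaw, z down
    c,s=np.cos(yaw),np.sin(yaw); return np.array([[c,s,0],[s,-c,0],[0,0,-1.]])
def cam(name):
    s=telemetry.sense(); p,d=viewer.camera(name); P=viewer.camera_params(name)
    if name=="wrist":
        T=np.array(P["tool_from_camera"]); R=np.array(s["tcp_rot"])
        Rc=R@T[:3,:3]; pc=R@T[:3,3]+s["position"]
    else: Rc=np.array(P["rotation"]).reshape(3,3); pc=np.array(P["position"])
    return p,d,np.array(P["K"]).reshape(3,3),Rc,pc
def cloud(d,K,R,p):
    v,u=np.mgrid[:480,:640]; c=np.stack([(u-K[0,2])/K[0,0]*d,(v-K[1,2])/K[1,1]*d,d],-1)
    w=c@R.T+p; w[d<=0]=np.nan; return w
def onplane(uv,z,K,R,p):
    r=R@np.array([(uv[0]-K[0,2])/K[0,0],(uv[1]-K[1,2])/K[1,1],1]); return p+r*(z-p[2])/r[2]
def st():
    s=telemetry.sense(); return f"t={s['time_s']:.1f} pos={s['position']} F={s['wrist_force']} gap={s['finger_gap']:.4f}"
E
python3 - <<'E'
from h import *
print(viewer.camera_params("wrist"))
for k,(pos) in enumerate([(0.45,-0.25,0.27),(0.50,0.11,0.27)]):
    arm.movep(pos,down(0.0)); print(st())
    p,d,K,R,c=cam("wrist"); cv2.imwrite(f"pics/w{k}.png",p[:,:,::-1]); np.savez(f"w{k}.npz",p=p,d=d,K=K,R=R,c=c)
    for n in (("locking_pin","pin_nose","optics_case"),("bush_mouth","pivot","shutter_base"))[k]:
        print(n,[(r["position"],r["score"]) for r in spotter.tip_of("wrist",n)[:2]])
E
```

```text
{'K': array([[405.5097,   0.    , 317.737 ],
       [  0.    , 405.5097, 240.9208],
       [  0.    ,   0.    ,   1.    ]]), 'tool_from_camera': array([[-0.0012, -0.9578, -0.2873,  0.0734],
       [ 1.    , -0.0008, -0.0017,  0.0002],
       [ 0.0014, -0.2873,  0.9578, -0.1426],
       [ 0.    ,  0.    ,  0.    ,  1.    ]])}
t=2.5 pos=[ 0.4497 -0.2512  0.2699] F=[-0.8811  0.0322  0.48  ] gap=0.0856
locking_pin [([0.4443, -0.2402, 0.053], 0.86)]
pin_nose [([0.541, -0.2645, 0.0444], 0.63)]
optics_case [([0.4231, -0.2273, -0.0028], 0.64)]
t=4.1 pos=[0.5004 0.1084 0.2699] F=[ 0.2975 -0.4435 -0.7229] gap=0.0852
bush_mouth [([0.4923, 0.1594, 0.0785], 0.96)]
pivot [([0.5534, 0.1418, 0.0397], 0.66)]
shutter_base [([0.5491, 0.1391, 0.0009], 0.8), ([0.6262, 0.3329, 0.0025], 0.37)]
```

View pics/w0.png

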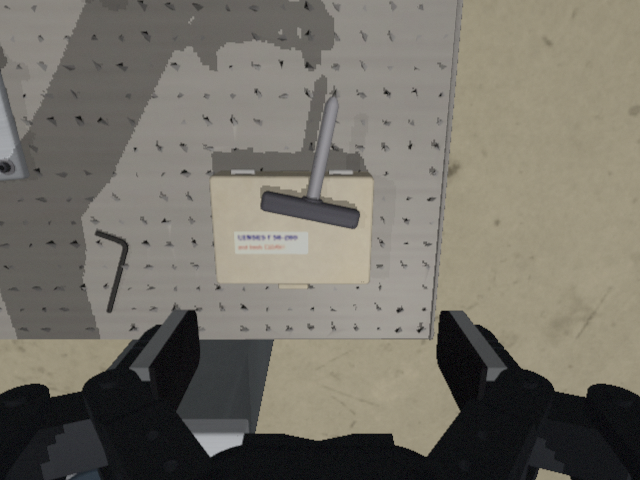

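View pics/w1.png

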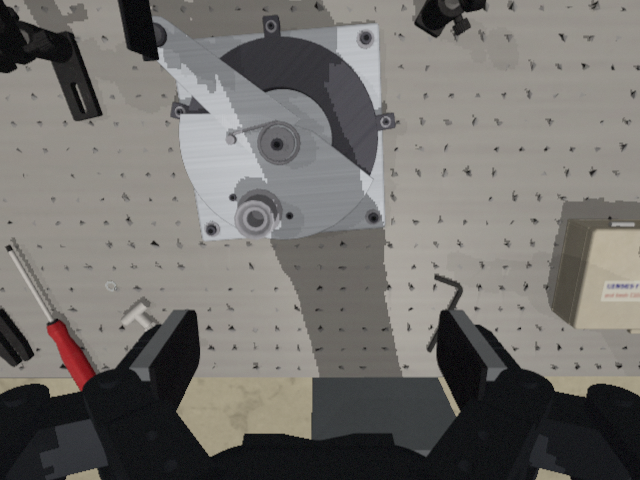

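Picture w0 shows the pin with its nose at (334,97) and crossbar ends at (263,200) and (357,218). Picture w1 shows the bush at (257,216) and the hub at (278,143). Next I'll refine these positions from the depth data.

Run:
```python
from h import *
D=np.load("w0.npz"); W=cloud(D["d"],D["K"],D["R"],D["c"])
K,R,c=D["K"],D["R"],D["c"]
for uv in ((334,97),(263,200),(357,218),(314,203)): print(uv,onplane(uv,.051,K,R,c))
m=(W[...,2]>.05)&(W[...,2]<.07); m[:80]=0;m[235:]=0;m[:,:220]=0;m[:,385:]=0
P=W[m]; print("bar zmax/mean",P[:,2].max(),np.median(P[:,2]),len(P))
rect=cv2.minAreaRect(P[:,:2].astype(np.float32)); print(rect)
# shank: points x > .475
S=W[80:185,290:350].reshape(-1,3); S=S[(S[:,2]>.04)&(S[:,0]>.483)]
print(len(S)); v=cv2.fitLine(S[:,:2].astype(np.float32),cv2.DIST_HUBER,0,.01,.01).ravel(); print("shank dir",v,"yaw",np.arctan2(v[1],v[0])); print("far x",S[:,0].max(), S[:,2].max())
m=(abs(W[...,2]-.044)<.004); m[:160]=0; m[300:]=0; m[:,:200]=0; m[:,385:]=0
print("case",cv2.minAreaRect(W[m][:,:2].astype(np.float32)), np.median(W[m][:,2]), np.nanpercentile(W[m][:,0],99.5))
D=np.load("w1.npz"); W=cloud(D["d"],D["K"],D["R"],D["c"]); K,R,c=D["K"],D["R"],D["c"]
print("bush",onplane((257,216),.083,K,R,c),"hub",onplane((278,143),.083,K,R,c))
for n,(u,v) in dict(bush=(257,216),hub=(278,143)).items():
    Q=W[v-28:v+28,u-28:u+28].reshape(-1,3); Q=Q[(Q[:,2]>.079)&(Q[:,2]<.09)]
    print(n,len(Q),cv2.minEnclosingCircle(Q[:,:2].astype(np.float32)),np.median(Q[:,2]))
# base plate top z=12
m=(abs(W[...,2]-.012)<.003); m[:, :150]=0; m[:,400:]=0; m[260:]=0
print("base",cv2.minAreaRect(W[m][:,:2].astype(np.float32)))
```

```text
(334, 97) [ 0.5409 -0.2648  0.051 ]
(263, 200) [ 0.4532 -0.2014  0.051 ]
(357, 218) [ 0.4363 -0.2867  0.051 ]
(314, 203) [ 0.4503 -0.2474  0.051 ]
bar zmax/mean 0.06075346186571079 0.0565921160538759 3258
((0.4881596565246582, -0.25296151638031006), (0.0901283398270607, 0.10707046091556549), 77.82237243652344)
964
shank dir [ 0.9769 -0.2135  0.512  -0.2576] yaw -0.21518657
far x 0.5417842313352943 0.0566393693177758
case ((0.42019522190093994, -0.22609788179397583), (0.15120789408683777, 0.11556226015090942), 89.74366760253906) 0.04371614550843661 0.47431803460521793
bush [0.4967 0.1593 0.083 ] hub [0.5558 0.1399 0.083 ]
bush 800 ((0.4937676787376404, 0.1622483879327774), 0.017167335376143456) 0.08235305653087119
hub 134 ((0.5526471138000488, 0.1426151990890503), 0.010162371210753918) 0.08293998539988837
base ((0.5587539076805115, 0.14174100756645203), (0.19690731167793274, 0.18987540900707245), 4.288532733917236)
```

```bash
cat >> h.py <<'E'
TH=np.radians(60); nose=np.array([.5409,-.2648,.051]); yaw=-.213
d0=np.array([np.cos(yaw),np.sin(yaw),0]); NG=.050; TIP=.012
def att(d,n,s,th=TH):
    z=np.cos(th)*d+np.sin(th)*n; y=s*np.cross(d,n); return np.stack([np.cross(y,z),y,z],1)
dn=np.array([0,0,-1.])
def grasp_pose(s): 
    R=att(d0,dn,s); return nose-NG*d0+TIP*R[:,2],R
def ins_pose(b,depth,hy,s,mouth=.083): # nose 'depth' below mouth at bush xy b
    R=att(dn,np.array([np.cos(hy),np.sin(hy),0]),s)
    return np.array([b[0],b[1],mouth-depth+NG])+TIP*R[:,2],R
E
python3 - <<'E'
from h import *
arm.move_l([.495,.160,.21],feed=.25)
p,d,K,R,c=cam("wrist"); cv2.imwrite("pics/w2.png",p[100:400,150:550,::-1].repeat(2,0).repeat(2,1)); np.savez("w2.npz",p=p,d=d,K=K,R=R,c=c)
W=cloud(d,K,R,c)
for n,b in dict(bush=(.495,.16),hub=(.556,.141)).items():
    m=(W[...,2]>.077)&(W[...,2]<.09)&(np.hypot(W[...,0]-b[0],W[...,1]-b[1])<.026)
    Q=W[m]; print(n,len(Q),cv2.minEnclosingCircle(Q[:,:2].astype(np.float32)),np.median(Q[:,2]),"bbox",Q.min(0),Q.max(0))
print([(r["position"],r["score"]) for q in ("bush_mouth","pivot") for r in spotter.tip_of("wrist",q)[:1]])
b=np.array([.495,.16])
for s in (1,-1):
    g,Rg=grasp_pose(s); q=arm.inverse_kinematics(g,Rg); q2=arm.inverse_kinematics(g+[-.05*np.cos(0),0,.10],Rg)
    print("grasp",s,q,q2)
    for hy in np.arange(-3.1,3.2,.35):
        a=[arm.inverse_kinematics(*ins_pose(b,dd,hy,s)) for dd in (-.08,.032)]
        if a[0] is not None and a[1] is not None: print(" hy %.2f"%hy,a[0],a[1])
E
```

```text
bush 1495 ((0.4934252202510834, 0.16208676993846893), 0.017126308754086494) 0.08177806997379994 bbox [0.4768 0.1457 0.077 ] [0.5103 0.1789 0.0851]
hub 828 ((0.5553414821624756, 0.14122425019741058), 0.013282626867294312) 0.0778602014566594 bbox [0.5425 0.1284 0.077 ] [0.5681 0.1543 0.0851]
[([0.4931, 0.1571, 0.0803], 0.67), ([0.5548, 0.1407, 0.0368], 0.86)]
grasp 1 [ 1.102   0.5699 -0.7743  2.2826  1.9593  0.2563 -0.0341] [ 1.5083  0.3779 -1.1332  2.295   0.923   0.2535  0.9982]
 hy -3.10 [ 0.2489  1.0081 -0.9977  1.3772  0.1291  1.9838  0.7628] [ 0.3159  1.27   -1.1903  1.4019  0.3625  1.9237  0.6208]
 hy -2.40 [-0.4785  0.7643 -0.0486  1.4436  0.2324  1.9663  1.7477] [-0.1455  0.9933 -0.6188  1.4471  0.4586  1.9447  1.3865]
 hy -2.05 [-0.3491  0.7563 -0.4288  1.5278  0.5506  1.9689  1.7462] [-0.2369  0.9523 -0.6186  1.5486  0.6587  1.9094  1.5595]
 hy -1.70 [-0.3127  0.7288 -0.618   1.6656  0.7971  1.925   1.8333] [-0.2024  0.968  -0.8079  1.6876  0.9274  1.9335  1.6172]
 hy -1.35 [-0.2481  0.7008 -0.8061  1.8347  1.0301  1.8713  1.9163] [-0.1441  1.0044 -0.997   1.859   1.1924  1.
[... 2065 characters left out ...]
  0.7344 -2.542 ] [ 0.8523  0.8846 -0.9802  2.1537 -0.7924  0.501  -2.4356]
 hy 1.80 [ 0.4125  0.5411 -0.4313  1.9437 -0.8647  1.1966 -2.3644] [ 0.4293  0.7391 -0.4599  1.9737 -0.8431  1.0247 -2.2291]
 hy 2.15 [ 0.2942  0.6319 -0.3895  1.7596 -0.6581  1.432  -2.3354] [ 0.2935  0.798  -0.3908  1.789  -0.6184  1.2761 -2.2357]
 hy 2.50 [ 0.1747  0.7119 -0.373   1.5978 -0.4764  1.646  -2.2606] [ 0.1779  0.8624 -0.3785  1.6264 -0.4193  1.4924 -2.1931]
 hy 2.85 [ 0.0827  0.7824 -0.4175  1.4706 -0.277   1.8221 -2.166 ] [ 0.0706  0.9182 -0.3961  1.5004 -0.2228  1.6732 -2.1094]
 hy 3.20 [-0.0149  0.8275 -0.4605  1.3942 -0.068   1.9602 -2.0245] [-0.0279  0.9575 -0.435   1.4243 -0.0141  1.8096 -1.9921]
```

View pics/w2.png

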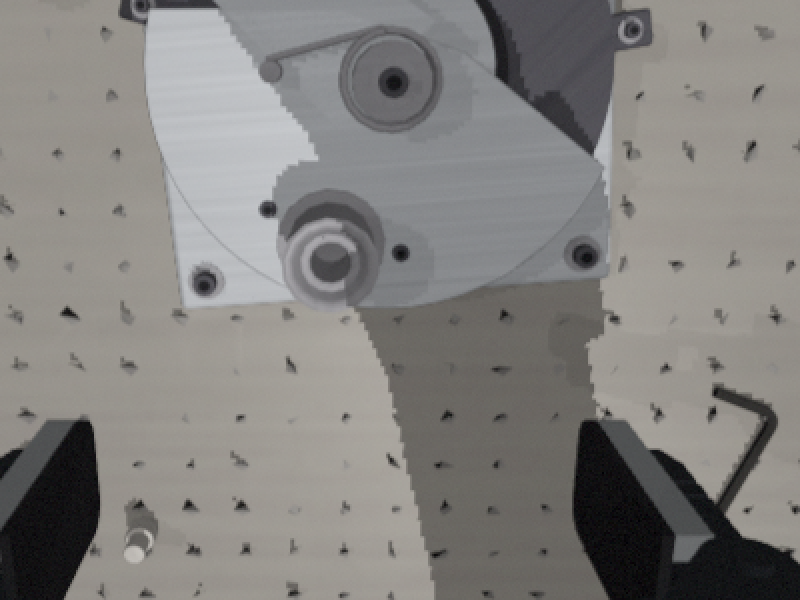

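In w2 the bush mouth is at crop (330,262) and the hub at (392,80). The depth fit gives the bush at (0.4934, 0.1621) and the pivot at (0.5553, 0.1412), 65.3 mm apart, which matches the stated 65 mm. Next is the pre-grasp.

Run:
```python
from h import *
g,R=grasp_pose(1)
arm.command_gripper(.026,60)
for off in ([0,0,.2],[-.02,0,.16]): print(arm.inverse_kinematics(g+np.array(off),R))
for k in (.1,.07): print(k,arm.inverse_kinematics(g-k*R[:,2],R))
arm.movep(g+np.array([0,0,.2]),R); print(st(), telemetry.sense()["joint_pos"])
arm.movep(g-.08*R[:,2],R); print(st(), telemetry.sense()["joint_pos"])
p,d,K,Rc,c=cam("wrist"); cv2.imwrite("pics/w3.png",p[:,:,::-1])
print([(r["position"],r["score"]) for q in ("pin_nose","locking_pin") for r in spotter.tip_of("wrist",q)[:1]])
for P in (nose,nose-.099*d0,g): x=Rc.T@(P-c); print((K@x/x[2])[:2])
```

```text
[ 0.7968  0.0939 -0.3475  2.135  -0.2236  0.4179  1.9982]
[ 1.0937  0.1548 -0.65    2.2012 -0.1176  0.3109  1.9343]
0.1 [ 1.5473  0.4779 -1.2474  2.3151  1.2537  0.3455  0.6745]
0.07 [ 1.3146  0.4382 -0.9726  2.3136  1.3932  0.2272  0.5136]
t=8.9 pos=[ 0.498  -0.2552  0.2406] F=[-0.8029 -0.0756  0.0179] gap=0.0261 [ 0.7965  0.094  -0.3477  2.1349 -0.2237  0.418   1.9981]
t=10.4 pos=[ 0.459  -0.2473  0.11  ] F=[ 0.8442 -0.0686  0.4952] gap=0.0260 [ 1.4717  0.5134 -1.1808  2.311   1.3918  0.3491  0.544 ]
[([0.5393, -0.2634, 0.0474], 0.74), ([0.4461, -0.243, 0.052], 0.64)]
[318.2114 309.3794]
[318.0505 187.7779]
[318.1349 251.0358]
```

View pics/w3.png

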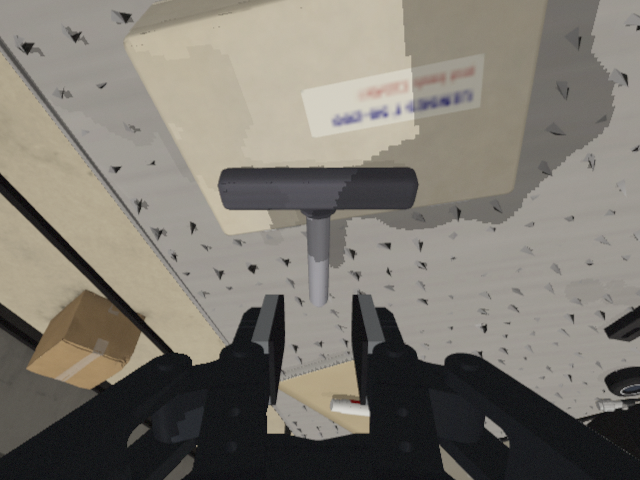

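The pin is midway between the fingers: nose at (318,304), crossbar centre at (318,188). Now the grasp.

Run:
```python
from h import *
g,R=grasp_pose(1)
print(arm.move_l(g,feed=.08,until_force=8), st())
if np.linalg.norm(telemetry.sense()["position"]-g)<.004:
    arm.command_gripper(0.0,80); print(st(),telemetry.sense()["gripper_force"])
    arm.move_l(g+np.array([0,0,.12]),feed=.15); print(st(),telemetry.sense()["gripper_force"],telemetry.sense()["joint_pos"])
    p,d,K,Rc,c=cam("wrist"); cv2.imwrite("pics/w4.png",p[:,:,::-1]); np.savez("w4.npz",p=p,d=d,K=K,R=Rc,c=c)
    b=np.array([.4934,.1621])
    for hy in np.arange(-1.2,-.3,.15):
        print("%.2f"%hy,*[arm.inverse_kinematics(*ins_pose(b,dd,hy,1)) for dd in (-.06,.032)])
```

```text
False t=11.7 pos=[ 0.4979 -0.2555  0.041 ] F=[-0.0944 -0.5616  0.6795] gap=0.0259
t=12.0 pos=[ 0.4978 -0.2557  0.041 ] F=[-1.5023 -0.1316  3.3835] gap=0.0093 78.235924243927
t=12.9 pos=[ 0.4969 -0.2555  0.1595] F=[ 1.5117 -0.087  -2.1235] gap=0.0093 78.20626258850098 [ 1.5133  0.5162 -1.2935  2.1924  1.0908  0.4573  0.8247]
-1.20 [-0.1129  0.8293 -1.0709  1.9167  1.2033  1.9808  1.862 ] [-0.1547  0.9799 -1.0049  1.9401  1.2733  1.9408  1.7303]
-1.05 [-0.0911  0.8115 -1.1141  1.9992  1.2916  1.9427  1.9183] [-0.1344  0.981  -1.0507  2.0233  1.376   1.935   1.7731]
-0.90 [-0.0504  0.8093 -1.1799  2.0822  1.3893  1.9197  1.9721] [-0.1314  0.9523 -1.0535  2.1089  1.4653  1.8852  1.822 ]
-0.75 [ 0.0114  0.8333 -1.2733  2.1647  1.5     1.9226  2.0311] [-0.1333  0.909  -1.0362  2.195   1.5542  1.8115  1.8666]
-0.60 [ 0.0435  0.7792 -1.2777  2.247   1.5807  1.8186  2.0964] [-0.1559  0.8376 -0.9752  2.281   1.6422  1.6937  1.8988]
-0.45 [-0.1113  0.5089 -0.9617  2.3333  1.6018  1.4231  2.1187] [-0.1418  0.799  -0.9557  2.3627  1.7612  1.6179  1.9281]
```

View pics/w4.png

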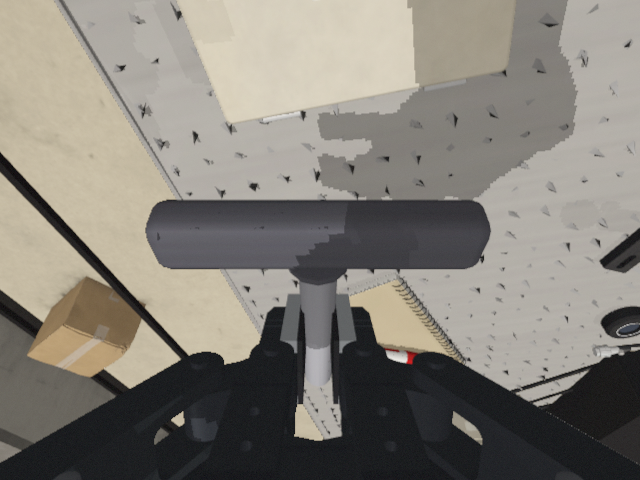

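The pin is gripped squarely, crossbar centre at (318,234) and nose at about (318,385). I'll check its pose in the hand, then go to hover over the bush.

Run:
```python
from h import *
D=np.load("w4.npz"); R,c,K=D["R"],D["c"],D["K"]
g,Rg=grasp_pose(1); off=np.array([.4969,-.2555,.1595])-g
for P in (nose+off,nose-.099*d0+off): x=R.T@(P-c); print("pred",(K@x/x[2])[:2])
W=cloud(D["d"],K,R,c); Q=W[205:265,160:480].reshape(-1,3)-off; Q=Q[np.abs(Q[:,2]-.05)<.02]; print("bar",Q.mean(0),(Q[:,2]).max(), nose-.099*d0)
b=np.array([.4934,.1621])
arm.movep(*ins_pose(b,-.05,-.55,1)); print(st())
n=1
p,d,K,Rc,c=cam("scene"); cv2.imwrite("pics/s5.png",cv2.resize(p[180:360,200:440,::-1],None,fx=3,fy=3))
for cn in ("scene","wrist"):
    if cn=="wrist": cam(cn)
    for q in ("pin_nose","locking_pin","bush_mouth"): print(cn,q,[(r["position"],r["score"]) for r in spotter.tip_of(cn,q)[:1]])
```

```text
pred [317.9152 389.6646]
pred [317.4048 235.1839]
bar [ 0.4402 -0.2425  0.0549] 0.05844200381933451 [ 0.4441 -0.2439  0.051 ]
t=14.6 pos=[0.5025 0.1557 0.1766] F=[ 0.7981 -0.2293 -1.6506] gap=0.0092
scene pin_nose []
scene locking_pin [([0.4947, 0.1645, 0.233], 0.9)]
scene bush_mouth [([0.4889, 0.1617, 0.0893], 0.92)]
wrist pin_nose [([0.4946, 0.1569, 0.1309], 0.91)]
wrist locking_pin [([0.4959, 0.1643, 0.2309], 0.7)]
wrist bush_mouth [([0.494, 0.1555, 0.0792], 0.68)]
```

View pics/s5.png

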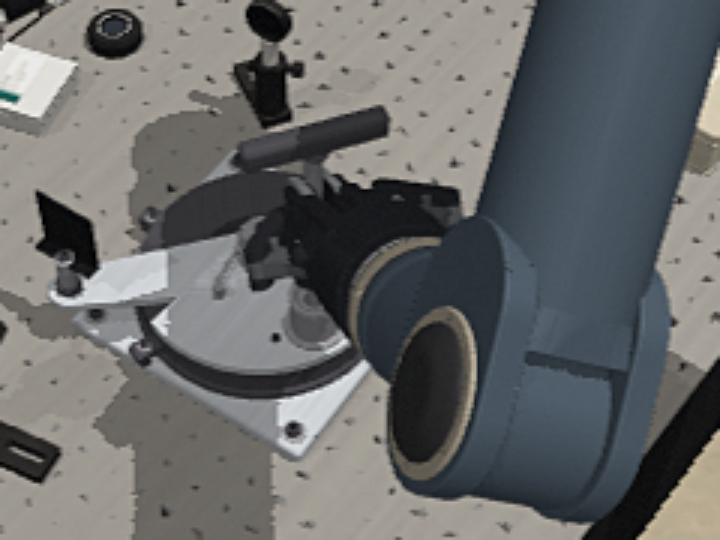

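The pin is upright over the bush and its crossbar clears the gripper. Spotted from the same camera, nose and bush agree to about 2 mm, so I'll lower it in.

Run:
```python
from h import *
b=np.array([.4934,.1621]); hy=-.55
f0=np.array(telemetry.sense()["wrist_force"])
print(arm.move_l(ins_pose(b,-.005,hy,1)[0],feed=.1), st())
for dep in (.006,.014,.022,.032):
    hit=arm.move_l(ins_pose(b,dep,hy,1)[0],feed=.04,until_force=8)
    print(dep,hit,st())
    if hit: break
cam("wrist"); print([(q,r["position"],r["score"]) for q in ("pin_nose","locking_pin","bush_mouth") for r in spotter.tip_of("wrist",q)[:1]])
```

```text
False t=15.6 pos=[0.5023 0.157  0.1321] F=[-0.3681 -0.0474 -2.0349] gap=0.0095
0.006 True t=15.9 pos=[0.503  0.1567 0.1223] F=[-0.1396  1.1478  3.9523] gap=0.0090
[('pin_nose', [0.4982, 0.1582, 0.0763], 0.82), ('locking_pin', [0.4974, 0.1639, 0.1762], 0.78), ('bush_mouth', [0.4892, 0.1596, 0.0807], 0.67)]
```

Run:
```python
from h import *
F=[]
for i in range(10): arm.sleep(.03); F.append(telemetry.sense()["wrist_force"])
print("F",np.mean(F,0))
p,d,K,R,c=cam("wrist"); W=cloud(d,K,R,c); np.savez("w6.npz",p=p,d=d,K=K,R=R,c=c); cv2.imwrite("pics/w6.png",p[:,:,::-1])
near=np.hypot(W[...,0]-.495,W[...,1]-.16)<.03
for lo,hi in ((.055,.065),(.065,.075),(.075,.084),(.084,.09),(.09,.1),(.1,.11),(.11,.12),(.12,.13),(.13,.14),(.14,.15),(.15,.16),(.16,.17)):
    Q=W[near&(W[...,2]>lo)&(W[...,2]<hi)]
    if len(Q)>5: print(lo,len(Q),np.median(Q,0),Q.min(0)[:2],Q.max(0)[:2])
m=(W[...,2]>.155)&(W[...,2]<.19)&(np.hypot(W[...,0]-.495,W[...,1]-.16)<.06); Q=W[m]; print("bar",len(Q),cv2.minAreaRect(Q[:,:2].astype(np.float32)),Q[:,2].max())
T=Q[Q[:,2]>.168]; A=np.c_[T[:,:2]-[.495,.16],np.ones(len(T))]; print("top plane slope",np.linalg.lstsq(A,T[:,2],rcond=None)[0],len(T))
```

```text
F [-0.7837  0.9269  5.0723]
0.055 296 [0.4982 0.1602 0.0614] [0.477  0.1546] [0.501  0.1776]
0.065 507 [0.4838 0.1669 0.0696] [0.4771 0.1546] [0.5009 0.1776]
0.075 1160 [0.4843 0.1687 0.0795] [0.4769 0.1533] [0.5036 0.1774]
0.084 155 [0.4938 0.1629 0.0866] [0.4772 0.1558] [0.501  0.1771]
0.09 242 [0.4937 0.1631 0.0952] [0.4921 0.1566] [0.4998 0.166 ]
0.1 264 [0.4932 0.1632 0.105 ] [0.4918 0.1571] [0.4986 0.1662]
0.11 293 [0.4927 0.1634 0.1153] [0.4886 0.1581] [0.4974 0.1684]
0.12 397 [0.492  0.1641 0.1256] [0.4691 0.1582] [0.497  0.1783]
0.13 2099 [0.492  0.1657 0.136 ] [0.4681 0.1439] [0.5114 0.1818]
0.14 2957 [0.4871 0.1669 0.1448] [0.4654 0.1503] [0.5022 0.1847]
0.15 2215 [0.4803 0.1663 0.1554] [0.465  0.1563] [0.499  0.1884]
0.16 951 [0.489  0.1655 0.1679] [0.4738 0.1387] [0.5055 0.1884]
bar 50307 ((0.47199195623397827, 0.17512325942516327), (0.09118115156888962, 0.06467144191265106), 58.971553802490234) 0.18728261333027385
top plane slope [ 0.1238 -0.0763  0.1822] 36577
```

View pics/w6.png

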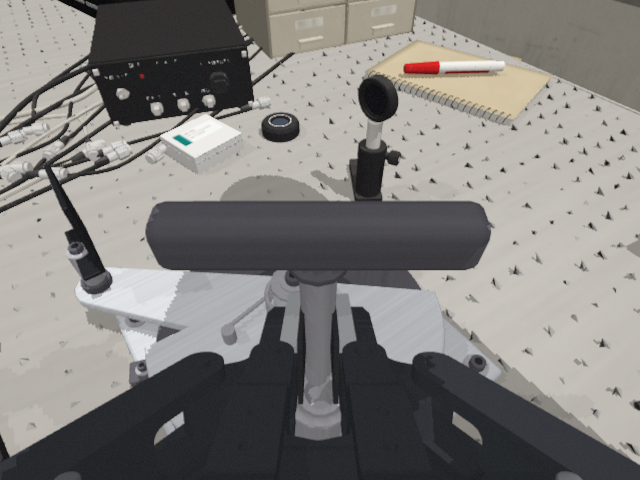

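The picture shows the pin sideways-centred on the bush (shank column 318, bush 295–343). The depth shows it tilted about 3.5° in the hand, with the nose 4 mm too far forward. I'll correct the tilt and offset, then lower again.

```bash
cat >> h.py <<'E'
TH2=np.radians(56.5); HY=-.55; H=np.array([np.cos(HY),np.sin(HY),0])
def ins2(b,depth):
    R=att(dn,H,1,TH2); return np.array([b[0],b[1],.083-depth+NG])+TIP*R[:,2],R
def avgF(n=6):
    F=[]
    for i in range(n): arm.sleep(.03); F.append(telemetry.sense()["wrist_force"])
    return np.mean(F,0)
E
python3 - <<'E'
from h import *
b=np.array([.4941,.1621])-.0015*H[:2]
arm.move_l(ins2(b,-.006)[0],ins2(b,-.006)[1],feed=.08); f0=avgF(); print("f0",f0)
dep=-.006
for k in range(14):
    dep=min(dep+.005,.032)
    hit=arm.move_l(ins2(b,dep)[0],feed=.05,until_force=9)
    s=telemetry.sense(); f=avgF(3)-f0
    print("%.3f"%dep,hit,s["position"],f)
    if hit or abs(f[2])>5:
        if np.hypot(*f[:2])>1.2:
            dep-=.007; u=f[:2]/np.hypot(*f[:2]); b=b+.0015*u
            arm.move_l(ins2(b,dep)[0],feed=.05)
        else: break
    if dep>=.032: break
print(b,st())
E
```

```text
f0 [-0.0604 -0.072  -2.3386]
-0.001 False [0.5011 0.1576 0.1265] [0.8311 0.1277 0.3084]
0.004 False [0.5012 0.1576 0.122 ] [ 0.4799 -0.422   0.4102]
0.009 False [0.5012 0.1575 0.117 ] [0.1016 0.1494 0.2328]
0.014 False [0.501  0.1576 0.1117] [-1.5835  0.1019  0.2986]
0.019 False [0.5011 0.1576 0.1068] [-3.1608 -0.0607  0.2888]
0.024 False [0.5011 0.1577 0.1018] [-3.8758  0.4233 -0.9034]
0.029 False [0.501  0.1577 0.097 ] [-5.0087  0.5149 -0.4557]
0.032 False [0.501  0.1577 0.0941] [-5.7715  0.7911 -0.5921]
[0.4928 0.1629] t=19.8 pos=[0.501  0.1577 0.0941] F=[-6.0871  0.5766 -2.2052] gap=0.0090
```

Run:
```python
from h import *
arm.command_gripper(.03); arm.sleep(.2); print(st())
R=np.array(telemetry.sense()["tcp_rot"]); p=np.array(telemetry.sense()["position"])
arm.move_l(p-.10*R[:,2],feed=.15); print(st())
c0=np.array([.4928,.1629])
best=None
for yaw in (HY+np.pi/2,HY-np.pi/2):
    q=arm.inverse_kinematics([c0[0],c0[1],.27],down(yaw)); print(yaw,q)
    if q is not None:
        k=np.abs(np.array(q)-telemetry.sense()["joint_pos"]).max()
        if best is None or k<best[0]: best=(k,yaw)
yaw=best[1]
arm.movep([c0[0],c0[1],.27],down(yaw)); print("yaw",yaw,st())
p,d,K,R,c=cam("wrist"); cv2.imwrite("pics/w7.png",p[:,:,::-1]); W=cloud(d,K,R,c); np.savez("w7.npz",p=p,d=d,K=K,R=R,c=c)
m=(W[...,2]>.11)&(W[...,2]<.2)&(np.hypot(W[...,0]-.493,W[...,1]-.162)<.06); Q=W[m]
print(len(Q),np.percentile(Q[:,2],[5,50,95]) if len(Q) else 0,cv2.minAreaRect(Q[:,:2].astype(np.float32)))
T=Q[Q[:,2]>np.percentile(Q[:,2],50)-.005]; print(cv2.minAreaRect(T[:,:2].astype(np.float32)))
print([(q,r["position"],r["score"]) for q in ("locking_pin","bush_mouth","pivot") for r in spotter.tip_of("wrist",q)[:1]])
```

```text
t=20.3 pos=[0.5016 0.1577 0.0946] F=[-0.8939 -0.1745  0.3349] gap=0.0300
t=21.1 pos=[0.4307 0.2007 0.1495] F=[ 0.2907 -0.4804 -0.774 ] gap=0.0300
1.0207963267948965 [-1.3053  0.2928  1.1252  1.8923 -0.2912  1.1368 -0.6218]
-2.1207963267948964 [ 0.5163  0.3915 -1.1673  1.8059  0.3858  1.2014  1.8242]
yaw -2.1207963267948964 t=22.1 pos=[0.4912 0.1624 0.2684] F=[ 0.3359 -0.3233 -0.648 ] gap=0.0298
2631 [0.1409 0.1453 0.147 ] ((0.49581944942474365, 0.1616441160440445), (0.08888264000415802, 0.01808346062898636), 58.870174407958984)
((0.4961109757423401, 0.16154764592647552), (0.0887688472867012, 0.01404894981533289), 58.666656494140625)
[('locking_pin', [0.4947, 0.1626, 0.1402], 0.69), ('bush_mouth', [0.4905, 0.1602, 0.0782], 0.73), ('pivot', [0.5543, 0.1444, 0.0384], 0.86)]
```

The pin stands in the bush with its bar top at 0.1455 m, so the nose is on the ring. Now I'll regrip the crossbar from above and start the swing.

```bash
cat >> h.py <<'E'
PIV=np.array([.556,.141]); PH0=np.arctan2(.162-.141,.4945-.556); YW=HY-np.pi/2
def arc(a,r=.065): return PIV+r*np.array([np.cos(PH0+a),np.sin(PH0+a)])
def er(a): return np.array([np.cos(PH0+a),np.sin(PH0+a)])
E
python3 - <<'E'
from h import *
R=down(YW); bar=np.array([.4955,.1616])
for a in (0,.3,.6,.9,1.0): print(a,arm.inverse_kinematics([*arc(a),.124],R))
arm.command_gripper(.04)
arm.move_l([*bar,.16],R,feed=.15)
print(arm.move_l([*bar,.124],feed=.08,until_force=8),st())
arm.command_gripper(0,70); f0=avgF(4); print("F after grip",f0,st())
z=telemetry.sense()["position"][2]
p=np.array(telemetry.sense()["position"])
arm.move_l([p[0],p[1],p[2]+.002],feed=.02); print(avgF(4),st())
E
```

```text
0 [ 0.3735  0.5527 -1.015   1.9667  0.5815  0.9474  1.6582]
0.3 [ 0.4173  0.54   -1.0212  1.9863  0.5751  0.9374  1.6919]
0.6 [ 0.4584  0.536  -1.0233  1.9923  0.5731  0.9343  1.7298]
0.9 [ 0.4913  0.5414 -1.0206  1.9842  0.5758  0.9385  1.7669]
1.0 [ 0.4997  0.5451 -1.0187  1.9784  0.5777  0.9414  1.7783]
False t=24.1 pos=[0.4954 0.1618 0.1238] F=[ 0.5144 -1.1826  0.3789] gap=0.0400
F after grip [-1.5926  0.007   4.1673] t=24.6 pos=[0.4956 0.1619 0.1245] F=[-1.0584 -0.3403  5.7215] gap=0.0125
[ 0.0563  0.4149 -2.5401] t=25.0 pos=[0.4954 0.1616 0.1261] F=[-0.3068  0.2334 -2.4882] gap=0.0126
```

Run:
```python
from h import *
import json
r=.0641; z=.1261; f0=np.array([0,0,-2.4]); a=0
while a<.549:
    a+=.055; arm.move_l([*arc(a,r),z],feed=.06)
    s=telemetry.sense(); F=avgF(2)-f0; Fr=F[:2]@er(a); Ft=F[:2]@np.array([-er(a)[1],er(a)[0]])
    print("a=%.3f r=%.4f Fr=%.1f Ft=%.1f Fz=%.1f"%(a,r,Fr,Ft,F[2]))
    r+=np.clip(.00025*Fr,-.0008,.0008)
    if np.linalg.norm(F)>25: break
json.dump([a,r,z],open("sw.json","w")); print(st())
cam("top"); print([(q,x["position"],x["score"]) for q in ("locking_pin","bush_mouth","shutter_arm") for x in spotter.tip_of("top",q)[:1]])
```

```text
a=0.055 r=0.0641 Fr=0.6 Ft=-2.1 Fz=0.0
a=0.110 r=0.0643 Fr=0.3 Ft=-1.8 Fz=0.0
a=0.165 r=0.0643 Fr=-0.2 Ft=-1.9 Fz=0.3
a=0.220 r=0.0643 Fr=0.3 Ft=-2.4 Fz=0.2
a=0.275 r=0.0644 Fr=-0.8 Ft=-2.4 Fz=0.6
a=0.330 r=0.0642 Fr=-0.2 Ft=-2.6 Fz=0.6
a=0.385 r=0.0641 Fr=1.0 Ft=-3.5 Fz=0.3
a=0.440 r=0.0644 Fr=-0.1 Ft=-2.8 Fz=1.3
a=0.495 r=0.0643 Fr=-0.5 Ft=-3.5 Fz=0.6
a=0.550 r=0.0642 Fr=0.7 Ft=-2.7 Fz=0.5
t=28.1 pos=[0.4932 0.1268 0.126 ] F=[-0.8459  2.3175 -1.7882] gap=0.0124Traceback (most recent call last):
  File "<stdin>", line 11, in <module>
ValueError: it knows: bush_mouth, lens_post, locking_pin, mirror_post, optics_case, pin_nose, pivot, shutter_base
```

The arm follows cleanly with the expected spring force. Now I'll probe for the hole.

Run:
```python
from h import *
import json
a,r,z=json.load(open("sw.json")); found=False
while a<1.0:
    hit=arm.move_l([*arc(a,r),.1195],feed=.03,until_force=7)
    zz=telemetry.sense()["position"][2]; print("a=%.3f hit=%s z=%.4f"%(a,hit,zz),end=" ")
    if zz<.1222: found=True; break
    arm.move_l([*arc(a,r),z],feed=.05)
    a+=.035; arm.move_l([*arc(a,r),z],feed=.05)
print(found,avgF(3),st()); json.dump([a,r,z],open("sw.json","w"))
```

```text
a=0.550 hit=True z=0.1244 a=0.585 hit=True z=0.1243 a=0.620 hit=True z=0.1241 a=0.655 hit=False z=0.1191 True [ 0.414  -0.9833 -1.4133] t=30.9 pos=[0.4954 0.1194 0.1193] F=[ 0.0677 -1.6849 -1.7767] gap=0.0124
```

Run:
```python
from h import *
import json
a,r,z=json.load(open("sw.json")); b=arc(a,r); z=.1193; f0=np.array([0,0,-2.4]); zt=.0975
for k in range(22):
    hit=arm.move_l([*b,max(z-.004,zt)],feed=.05,until_force=12)
    z=telemetry.sense()["position"][2]; F=avgF(3)-f0
    print("z=%.4f %s F=%s b=%s"%(z,hit,F,b))
    if z<.0992 and F[2]>5 or z<=zt+.0007: break
    L=np.hypot(*F[:2])
    if hit or L>5: 
        if L>1: b=b+F[:2]/L*min(.0012,.0003*L)
        z+=.001; arm.move_l([*b,z],feed=.03)
print(st()); json.dump([b.tolist(),z],open("h.json","w"))
```

```text
z=0.1150 False F=[ 1.6385 -3.2192 -0.625 ] b=[0.495  0.1204]
z=0.1102 False F=[ 3.0203 -4.8879 -1.6415] b=[0.495  0.1204]
z=0.1067 False F=[ 1.6334 -4.9819 -1.1344] b=[0.4956 0.1194]
z=0.1033 False F=[ 0.2224 -3.7241 -0.8856] b=[0.496  0.1182]
z=0.0989 False F=[-1.1033 -3.4127 -0.8089] b=[0.496  0.1182]
z=0.0984 False F=[-4.0882 -4.5     9.5249] b=[0.496  0.1182]
t=33.5 pos=[0.4958 0.1184 0.0984] F=[-4.0321 -4.1704  6.8491] gap=0.0128
```

The pin has gone down 25.9 mm onto a firm stop. Release, back off and check.

Run:
```python
from h import *
arm.command_gripper(.04); arm.sleep(.2)
p=np.array(telemetry.sense()["position"]); arm.move_l(p+[0,0,.16],feed=.15); arm.sleep(.3); print(st())
p_,d,K,R,c=cam("wrist"); W=cloud(d,K,R,c)
m=(W[...,2]>.095)&(W[...,2]<.16)&(np.hypot(W[...,0]-.496,W[...,1]-.119)<.06); Q=W[m]
print(len(Q),np.percentile(Q[:,2],[5,50,95]),cv2.minAreaRect(Q[Q[:,2]>np.median(Q[:,2])-.005][:,:2].astype(np.float32)))
print([(q,r["position"],r["score"]) for q in ("locking_pin","bush_mouth","pivot") for r in spotter.tip_of("wrist",q)[:1]])
p2,*_=cam("scene"); cv2.imwrite("pics/s8.png",cv2.resize(p2[150:350,140:440,::-1],None,fx=2.6,fy=2.6))
print([(q,r["position"],r["score"]) for q in ("lens_post_b","mirror_post") for r in spotter.tip_of("scene",q)[:1]])
```

```text
t=35.6 pos=[0.4959 0.1184 0.2571] F=[ 0.2183  0.2122 -0.4144] gap=0.0402
2399 [0.1147 0.1192 0.1215] ((0.49378693103790283, 0.1210782527923584), (0.0891137421131134, 0.014074746519327164), 56.494346618652344)
[('locking_pin', [0.4935, 0.1244, 0.1109], 0.94), ('bush_mouth', [0.4913, 0.1158, 0.0812], 0.58), ('pivot', [0.5536, 0.1397, 0.0373], 0.69)]
[('lens_post_b', [0.6748, -0.0046, 0.0014], 0.75), ('mirror_post', [0.6228, 0.3309, 0.0042], 0.69)]
```

View pics/s8.png

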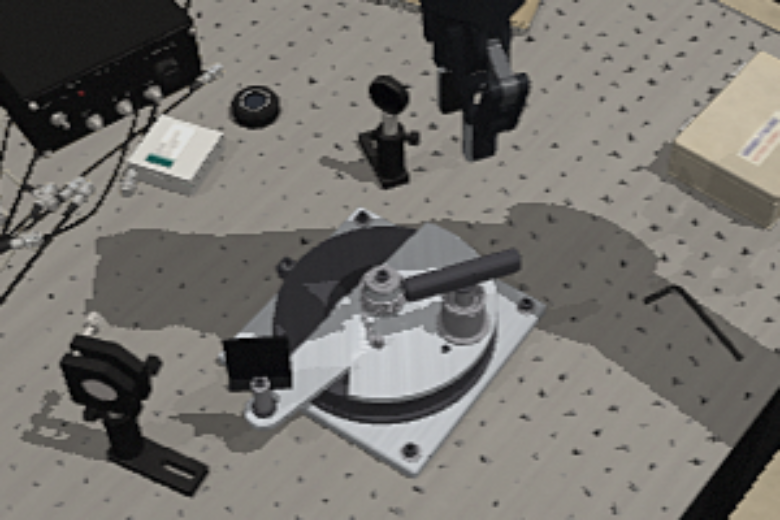

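The pin is home: bar top at 0.12 m, as expected when fully down. The arm stays open with the flag swung round, both posts are in place, and the gripper is clear.

```bash
python3 -c "
from rig import finish_job; print(finish_job())"
```

```text
the job is handed in; nothing more can be done
None
```

The shutter is locked open: the pin sits about 26 mm deep in the ring's hole (found at an arm angle of about 0.65) and holds the arm by itself, the lens and mirror were not disturbed, and the job was handed in at about 36 s of robot time.

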